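# Make up a candle kit and a tea kit

### The arm

A 6-joint arm with a two-finger parallel gripper is mounted at the origin on a cart in front of the work surface, level with it; the furniture and walls round the work are solid. World frame = base frame: x ahead of the robot, y to its left, z up, the work surface at z = 0. Lengths are in m, angles in rad, forces in N, time in s.
With the tool pointing down it reaches from about 0.3 to 0.775 m from the base axis. Payload 14.6 kg.
Tool frame: the origin (TCP) lies at the very end of the fingers, on their centre line; the grasp point (between the pads) lies 19 mm behind it; z points along the fingers, y is the line along which they close (so a half turn about z gives the same grasp; the last joint's range is limited). The gripper opens to 94 mm and grips with 3 to 60 N. Pads are 16 mm wide; open, the fingers measure 119 mm over their backs; the gripper's body (75 mm by 177 mm) begins 78 mm behind the grasp point.
Start: joints at [1.165, 0.3, 1.521, -0, 1.321, -0.067], TCP at [0.183, 0.519, 0.18] pointing down, gripper open.
Joint ranges: [-3.03, 3.03], [-0.79, 2.21], [0.23, 2.52], [-1.04, 4.18], [0, 3.07], [-2.55, 2.55]. Speed limits (rad/s): [2.22, 2.22, 2.57, 3.14, 3.14, 3.14].

### API

Orientations are given as [roll, pitch, yaw] about the fixed x, y, z axes, in that order (R = Rz(yaw) Ry(pitch) Rx(roll)).
In Python, from station import ctrl gives the robot as it stands. The module is installed in compiled form; this text tells all that it offers.
- The arm moves only by the tool play_rows, never from a script. Its argument "commands" is a list of rows, each a list of 7 numbers: the shift along the tool's x, y, z in m, then the turn, a rotation vector about the tool's x, y, z in degrees, then the closure, from -1 (fully open) to 1 (shut). A call has 1 to 20 rows; each row shifts and turns the commanded pose from where the row before left it, along the tool's axes as they then stand; what a row does not reach is not made up. A row lasts 1/12 s, in which the tool goes at most 41.7 mm and 7.16 degrees, less where a joint would pass 70% of its speed; a pose out of reach is approached as far as the arm can. A call is refused whole if a number of a shift passes 0.0417 or a number of a turn 7.16, either way. A call with a gripper value outside its range is refused whole. The fingers move at their own pace and stop on an object; "force" is the grip in N (left out, the last holds). Time passes only in rows, so rows that do not move let the fingers close. It gives the time, the measured TCP pose, the force, the opening and the grip force at its end, in the units of the state.
- ctrl.get_obs(): the state, without advancing time (a new reading comes with each control period).
- ctrl.camera(name): name is "scene" or "top" or "wrist"; returns the picture (400x640x3 uint8, blue, green, red); there is no depth.
- ctrl.camera_model(name): a dict with "fx", "fy", "cx", "cy" (pixels), "distortion" ([k1, k2, p1, p2, k3] as OpenCV has them; the pictures are not rectified), "rvec" (rotation vector, rad) and "tvec" (3), from world to camera coordinates, as OpenCV has them. Camera axes: x right, y down, z forward; pixel columns grow to the right and rows downward; lengths in m; the calibration is good to about 2 mm. A picture is of the moment at which its call begins: read the wrist's pose just before it. camera_model takes no time and is no camera call; for the wrist camera it gives the pose at the moment of the call.
- ctrl.hand_in(): hands the job in; it is judged then, once.
The state is a dict: "time_s": time; "qpos": joint angles; "joint_vel": joint speeds; "tau": joint torques, N m; "ee_pos": TCP position; "eef_rot": TCP orientation; "force": force on the tool from outside, world axes, zero at the start; "moment": the same for the moment, N m; "grip_width": finger opening in m; "grip_force": force on a finger pad.
Only numpy, scipy, OpenCV 4.12 (cv2) and the standard library are available. Lean on these libraries where they do the work, as an engineer would, in place of code of your own. Each camera call takes 0.05 s, during which the arm holds its last target. There are 200 camera calls.

### The job

Make up the two kits from the things standing about: the blue tray gets one tealight on its round spot and the matchbox on its oblong spot, and the yellow tray gets the other tealight on its small round spot, the egg timer on its large round spot and the tea scoop along its long spot. Set everything flat or upright and centred on its own spot, with the matchbox and scoop lying the way their spots run (either end first), and leave the cork and the coffee pod where they are.

Things in the scene. Friction and masses are not known exactly. Their poses are not given: they have to be found in the camera images.
- tealight_a_mid (a point): Tealight candle in an aluminium cup, 38 mm in diameter, 16 mm high, about 14 g; the point is its centre, half-way up (8 mm above its underside), z up. It starts on the worktop (z = 0) behind the trays. The two tealights look the same and either may go in either tray.
- tealight_b_mid (a point): The other tealight, the same: 38 mm in diameter, 16 mm high, the point at its centre, z up. It starts on the wooden hob cover to the right, a flat board 185 x 330 mm whose top is 40 mm above the worktop.
- match_box_mid (a point): Orange matchbox lying flat, closed, 53 mm along its x, 36 mm along its y, 15 mm high, about 12 g; the point is its centre (about 8 mm above its underside). It starts on the worktop behind the trays. Grip it lightly across the 36 mm width.
- timer_mid (a point): White round egg timer with a red bar on top, 60 mm in diameter, 54 mm high with the bar, about 90 g; the point is on its axis half-way up (27 mm above its underside), z up. It is widest at about 20 mm above its underside and domed above; grip it round the body there. It starts upright on the worktop behind the trays.
- scoop_mid (a point): Tea scoop lying flat, 130 mm along its x: straight black handle 82 mm long, 12 mm wide, 11 mm high, at the -x end, and a round steel bowl 34 mm wide, 15 mm high, at the +x end; about 30 g. The point is half-way along the whole scoop, on the handle near its bowl end, 5.5 mm above the underside. It starts on the wooden hob cover, roughly along world x. Grip the handle across its 12 mm width.
- bottle_cork_mid (a point): Bottle cork standing on end on the hob cover, 24 mm in diameter, 38 mm high; the point is its centre. A bystander: leave it where it is.
- pod_mid (a point): Round flat paper coffee pod, 69 mm in diameter, 11 mm high, lying on the worktop behind the stock; the point is its centre. A bystander: leave it where it is.
- candle_tray: Blue kit tray, fixed, 130 (x) x 190 (y) mm, floor 6 mm thick, rim 5 mm wide, 12 mm above the worktop. Origin: centre of its underside; x roughly away from the robot, y left, z up. Flush grey spots edged white: round, 60 mm wide, centre (x 0, y +47 mm), for a tealight; oblong, 76 (x) x 60 (y) mm, centre (x 0, y -45 mm), for the matchbox, its long side along the tray's x.
- tea_tray: Yellow kit tray, as the blue one, 170 (x) x 200 (y) mm; same floor, rim, origin, axes. Spots: small round, 60 mm wide, centre (x +28, y +52 mm), for a tealight; large round, 82 mm wide, centre (x +28, y -46 mm), for the egg timer; long, 58 (x) x 156 (y) mm, centre (x -54, y 0 mm), for the tea scoop, laid along the tray's y. The trays stand side by side and may change places.
Not all that is in view belongs to the job. What is shaped like the part that bears tealight_b_mid but red or turquoise is not meant.

How it is judged:
At the end, for the whole second after the job is handed in: Each of the five things on its own spot of the right tray (either tealight in either tray): centre within 12 mm of the spot's along each tray axis, flat (tilt under 0.2 rad), at rest; matchbox and scoop within 0.25 rad of their spots' length; cork and coffee pod within 20 mm of their starts (((x of tealight_a_mid in the frame of candle_tray between -0.012 and 0.012 m and y of tealight_a_mid in the frame of candle_tray between 0.035 and 0.059 m and x of tealight_b_mid in the frame of tea_tray between 0.016 and 0.04 m and y of tealight_b_mid in the frame of tea_tray between 0.04 and 0.064 m) or (x of tealight_b_mid in the frame of candle_tray between -0.012 and 0.012 m and y of tealight_b_mid in the frame of candle_tray between 0.035 and 0.059 m and x of tealight_a_mid in the frame of tea_tray between 0.016 and 0.04 m and y of tealight_a_mid in the frame of tea_tray between 0.04 and 0.064 m)) and height (world z) of each of tealight_a_mid, tealight_b_mid below 0.019 m and angle between each of tealight_a_mid, tealight_b_mid, match_box_mid, timer_mid, scoop_mid's own z axis and vertical below 0.2 rad and linear speed of each of tealight_a, tealight_b, match_box, timer, scoop below 0.02 m/s and x of match_box_mid in the frame of candle_tray between -0.012 and 0.012 m and y of match_box_mid in the frame of candle_tray between -0.057 and -0.033 m and height (world z) of match_box_mid below 0.0185 m and angle between the x axis of match_box_mid and the x axis of candle_tray, either way round below 0.25 rad and x of timer_mid in the frame of tea_tray between 0.016 and 0.04 m and y of timer_mid in the frame of tea_tray between -0.058 and -0.034 m and height (world z) of timer_mid below 0.038 m and x of scoop_mid in the frame of tea_tray between -0.066 and -0.042 m and y of scoop_mid in the frame of tea_tray between -0.012 and 0.012 m and height (world z) of scoop_mid below 0.0165 m and angle between the x axis of scoop_mid and the y axis of tea_tray, either way round below 0.25 rad and distance of each of bottle_cork_mid, pod_mid from where it was at the start of the episode below 0.02 m); the robot touches nothing.
It fails at once if the cork was disturbed (distance of bottle_cork_mid from where it was at the start of the episode above 0.03 m).
It fails at once if the coffee pod was disturbed (distance of pod_mid from where it was at the start of the episode above 0.03 m).
It also fails if it takes over 128 s, if anything falls off the work surface, if the arm or the gripper's body presses on something with over 40 N, if the wrist force passes 120 N, or if a joint passes its speed limit or range.

## Working session

There is one attempt and no reset: what is moved stays moved. The work goes in short steps, Python scripts to look and compute and a tool call to move; the robot and the scene stay as the last step left them, time stands still between calls to the robot, and variables do not carry over. Pictures are saved under pics/ and viewed, at most 14 in all, crops included, and the job is handed in when it is done.

Besides the shell and the picture viewer there is one more tool, called after "Call:" as name([rows], argument=value, ...), one row to a line, values as JSON. play_rows: Moves the arm, as the interface text tells. Its arguments: {"type":"object","properties":{"commands":{"type":"array","items":{"type":"array","items":{"type":"number"}}},"force":{"type":"number"}},"required":["commands"]}

```bash
mkdir -p pics; cat > h.py <<'E'
import numpy as np, cv2
from station import ctrl
def snap(n,f):
    o=ctrl.get_obs(); m=ctrl.camera_model(n); im=ctrl.camera(n); cv2.imwrite(f'pics/{f}.png',im); return im,m,o
def ray(m,uv,z):
    K=np.array([[m['fx'],0,m['cx']],[0,m['fy'],m['cy']],[0,0,1]])
    p=cv2.undistortPoints(np.array(uv,float).reshape(-1,1,2),K,np.array(m['distortion'])).reshape(-1,2)
    R=cv2.Rodrigues(np.array(m['rvec'],float))[0]; t=np.array(m['tvec'],float).ravel()
    c=-R.T@t; d=np.c_[p,np.ones(len(p))]@R
    return c+d*((z-c[2])/d[:,2])[:,None]
def proj(m,P):
    K=np.array([[m['fx'],0,m['cx']],[0,m['fy'],m['cy']],[0,0,1]])
    return cv2.projectPoints(np.array(P,float).reshape(-1,3),np.array(m['rvec'],float),np.array(m['tvec'],float),K,np.array(m['distortion']))[0].reshape(-1,2)
E
python3 - <<'E'
from h import *
a,m,o=snap('top','top0'); b,m2,_=snap('scene','scene0')
print(m,o)
c=ctrl.camera_model('wrist');print(c)
E
```

```text
{'fx': 495.70863665491333, 'fy': 495.70863665491333, 'cx': 320.5166809144869, 'cy': 197.61442964966216, 'distortion': array([-0.12990258,  0.        ,  0.        ,  0.        ,  0.        ]), 'rvec': array([ 1.72247645, -1.99318679,  0.69530869]), 'tvec': array([-0.12470667,  0.52339777,  1.63101767])} {'time_s': 0.0, 'qpos': array([ 1.16542623e+00,  3.00492254e-01,  1.52157553e+00, -1.58186816e-05,
        1.32070344e+00, -6.66132049e-02]), 'joint_vel': array([ 0.00095648,  0.00125899, -0.00090412,  0.0007841 , -0.00041741,
        0.00086418]), 'tau': array([-3.48988069e-03, -5.31794751e+01, -3.52736771e+01,  7.06623774e-02,
        2.43997585e-02, -8.42062036e-05]), 'ee_pos': array([0.18267139, 0.51846815, 0.1790771 ]), 'eef_rot': array([-3.14041568e+00, -6.31622787e-05,  2.80283965e+00]), 'force': array([-0.27391612,  0.57684888,  0.36865584]), 'moment': array([0.03541312, 0.01322458, 0.03569952]), 'grip_force': 0.0, 'grip_width': 0.09402191992787498}
{'fx': 358.65583359419827, 'fy': 358.65583359419827, 'cx': 333.28349324812064, 'cy': 200.23311478876388, 'distortion': array([-0.00349936,  0.        ,  0.        ,  0.        ,  0.        ]), 'rvec': array([-2.36073542, -1.673412  , -0.24336389]), 'tvec': array([-0.54865313, -0.03177423,  0.39308556])}
```

View pics/top0.png

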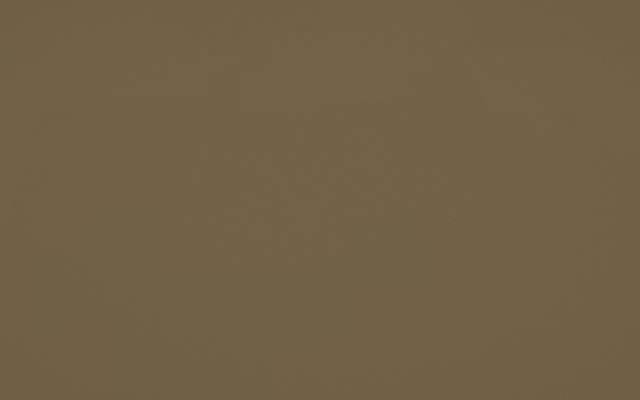

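View pics/scene0.png

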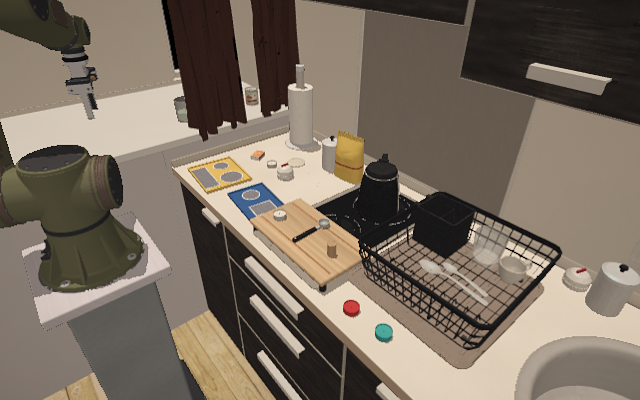

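The top view is blocked: it shows uniform brown. The scene view shows the following:
- yellow tray near (220,173)
- blue tray near (258,201)
- hob cover near (308,240), with a tealight at (280,214), the scoop from (295,240) to (324,223) and the cork at (332,250)
- matchbox at (258,155), tealight at (272,163), timer at (286,172) and pod at (297,162)

```bash
cat >> h.py <<'E'
E
python3 - <<'E'
from h import *
m=ctrl.camera_model('scene')
for n,uv,z in [('ytray',(220,173),.006),('btray',(258,201),.006),('tlb',(280,213),.05),('scoopH',(295,240),.05),('bowl',(324,223),.05),('cork',(332,250),.06),('tla',(272,163),.01),('mb',(258,155),.01),('timer',(286,172),.027),('pod',(297,162),.005),('kettle',(378,210),0),('canister',(330,170),0),('bag',(349,180),0)]:
    print(n,ray(m,[uv],z).round(3)[0])
print(-cv2.Rodrigues(m['rvec'])[0].T@m['tvec'])
o=ctrl.get_obs()
c=ctrl.camera_model('wrist'); R=cv2.Rodrigues(c['rvec'])[0]
print('wristcam pos',-R.T@c['tvec'],'axes rows',R.round(3))
from scipy.spatial.transform import Rotation as Ro
T=Ro.from_euler('xyz',o['eef_rot']).as_matrix();print(T.round(3), (T.T@(-R.T@c['tvec']-o['ee_pos'])).round(4),(T.T@R.T).round(3))
snap('wrist','w0')
E
```

```text
ytray [0.476 0.192 0.006]
btray [ 0.486 -0.053  0.006]
tlb [ 0.47  -0.205  0.05 ]
scoopH [ 0.431 -0.332  0.05 ]
bowl [ 0.54  -0.324  0.05 ]
cork [ 0.474 -0.433  0.06 ]
tla [0.663 0.131 0.01 ]
mb [0.657 0.221 0.01 ]
timer [0.648 0.016 0.027]
pod [0.748 0.085 0.005]
kettle [ 0.761 -0.329  0.   ]
canister [ 0.812 -0.035  0.   ]
bag [ 0.817 -0.134  0.   ]
[-0.03307048 -0.99056403  0.71418133]
wristcam pos [0.10436119 0.54540012 0.38495918] axes rows [[ 0.331  0.944 -0.001]
 [ 0.904 -0.317  0.287]
 [ 0.27  -0.096 -0.958]]
[[-0.943  0.332 -0.   ]
 [ 0.332  0.943 -0.001]
 [ 0.    -0.001 -1.   ]] [ 0.0828 -0.0009 -0.2058] [[ 0.001 -0.958 -0.287]
 [ 1.     0.001  0.   ]
 [ 0.    -0.287  0.958]]
```

View pics/w0.png

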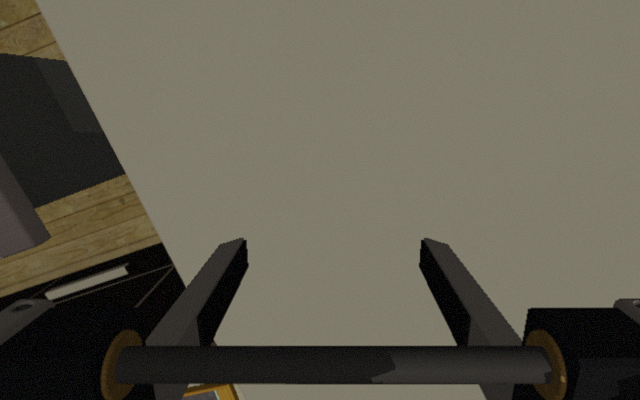

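The wrist view shows only floor and counter edge. I'll survey from above the work.

Call:
play_rows([
  [-0.0313, -0.0207, -0.0064, 0, 0, 0, -1],
  [-0.0313, -0.0207, -0.0064, 0, 0, 0, -1],
  [-0.0313, -0.0207, -0.0064, 0, 0, 0, -1],
  [-0.0313, -0.0207, -0.0064, 0, 0, 0, -1],
  [-0.0313, -0.0207, -0.0064, 0, 0, 0, -1],
  [-0.0313, -0.0207, -0.0064, 0, 0, 0, -1],
  [-0.0313, -0.0207, -0.0064, 0, 0, 0, -1],
  [-0.0313, -0.0207, -0.0064, 0, 0, 0, -1],
  [-0.0313, -0.0207, -0.0064, 0, 0, 0, -1],
  [-0.0313, -0.0207, -0.0064, 0, 0, 0, -1],
  [-0.0313, -0.0207, -0.0064, 0, 0, 0, -1],
  [-0.0313, -0.0207, -0.0064, 0, 0, 0, -1],
  [-0.0313, -0.0207, -0.0064, 0, 0, 0, -1],
  [-0.0313, -0.0207, -0.0064, 0, 0, 0, -1],
])

```text
time_s: 1.32
ee_pos: [0.5005, 0.0979, 0.2695]
eef_rot: [-3.142, -0.0, 2.803]
force: [-0.4, 0.0, -0.1]
grip_width: 0.0939
grip_force: 0.0
```

Call:
play_rows([
  [0, 0, 0, 0, 0, 7.06, -1],
  [0, 0, 0, 0, 0, 7.06, -1],
  [0, 0, 0, 0, 0, 7.06, -1],
  [0, 0, 0, 0, 0, 7.06, -1],
  [0, 0, 0, 0, 0, 7.06, -1],
  [0, 0, 0, 0, 0, 7.06, -1],
  [0, 0, 0, 0, 0, 7.06, -1],
  [0, 0, 0, 0, 0, 7.06, -1],
  [0, 0, 0, 0, 0, 7.06, -1],
  [0, 0, 0, 0, 0, 7.06, -1],
  [0, 0, 0, 0, 0, 0, -1],
  [0, 0, 0, 0, 0, 0, -1],
])

```text
time_s: 2.32
ee_pos: [0.4997, 0.0997, 0.2691]
eef_rot: [-3.141, 0.0, 1.574]
force: [-0.5, -0.9, 0.4]
grip_width: 0.0938
grip_force: 0.0
```

```bash
python3 - <<'E'
from h import *
im,m,o=snap('wrist','w1');print(o['time_s'],o['ee_pos'],o['eef_rot'],o['qpos'])
E
```

```text
2.3167 [0.49970454 0.09974205 0.26909053] [-3.14126015e+00  3.14447497e-05  1.57449922e+00] [1.25119265e-01 1.54438566e-01 1.49250777e+00 9.08528887e-06
 1.49498018e+00 1.21415683e-01]
```

View pics/w1.png

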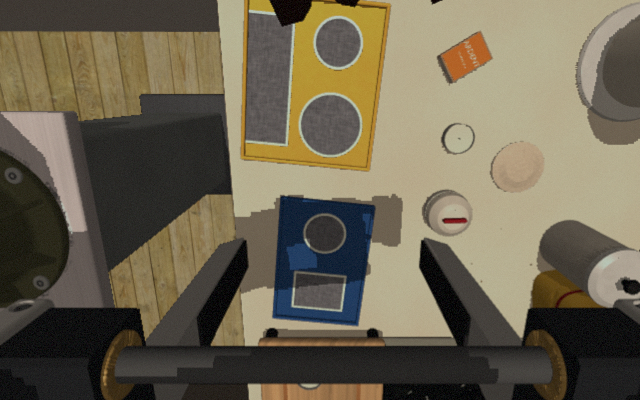

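The wrist view covers the yellow tray, with spots at (338,42), (331,124) and (269,85), and the blue tray, with spots at (325,233) and (320,291). It also shows the matchbox (465,57), tealight (458,138), timer (449,213) and pod (517,166).

```bash
cat >> h.py <<'E'
def blob(mask,roi):
    """largest contour in roi=(u0,v0,u1,v1): contour points (full-image px), minAreaRect"""
    u0,v0,u1,v1=roi; mk=np.zeros_like(mask); mk[v0:v1,u0:u1]=mask[v0:v1,u0:u1]
    mk=cv2.morphologyEx(mk,cv2.MORPH_OPEN,np.ones((3,3),np.uint8))
    c=max(cv2.findContours(mk,cv2.RETR_EXTERNAL,cv2.CHAIN_APPROX_NONE)[0],key=cv2.contourArea)
    return c.reshape(-1,2).astype(np.float32)
def rect(P):
    """minAreaRect of world xy points -> centre, size(long,short), angle of long side (deg)"""
    (c,s,a)=cv2.minAreaRect((P[:,:2]*1000).astype(np.float32))
    if s[0]<s[1]: s=(s[1],s[0]); a+=90
    return np.round(c,1),np.round(s,1),round((a+90)%180-90,1)
E
cat > m1.py <<'E'
from h import *
im=cv2.imread('pics/w1.png'); m=ctrl.camera_model('wrist')
hsv=cv2.cvtColor(im,cv2.COLOR_BGR2HSV); H,S,V=cv2.split(hsv)
Y=((H>15)&(H<32)&(S>150)&(V>80)).astype(np.uint8); B=((H>95)&(H<125)&(S>110)).astype(np.uint8)
O=((H<14)&(S>150)&(V>100)).astype(np.uint8)
grey=((S<70)&(V<150)&(V>40)).astype(np.uint8)
print('ytray',rect(ray(m,blob(Y,(235,0,400,180)),.012)))
print('btray',rect(ray(m,blob(B,(265,190,385,330)),.012)))
print('mb',rect(ray(m,blob(O,(430,25,500,90)),.015)))
for n,r in dict(ysmall=(305,10,370,75),ylarge=(293,88,368,160),ylong=(245,8,298,150),bround=(300,208,350,258),bobl=(288,268,350,314)).items():
    print(n,rect(ray(m,blob(grey,r),.006)))
for n,r,z in (('tla',(435,118,480,160),.016),('timer',(420,185,478,240),.02),('pod',(485,135,550,200),.011)):
    x0,y0,x1,y1=r; p=hsv[y0:y1,x0:x1].reshape(-1,3); print(n,np.median(p,0),hsv[(y0+y1)//2,(x0+x1)//2], hsv[y0+2,x0+2])
big=cv2.resize(im[100:250,400:560],None,fx=4,fy=4,interpolation=cv2.INTER_CUBIC); cv2.imwrite('pics/c1.png',big)
E
python3 m1.py
```

```text
ytray (array([472.3, 191.1]), array([198.8, 168.4]), 84.7)
btray (array([483.9, -51.1]), array([189.7, 127.7]), 84.2)
mb (array([650.1, 219.9]), array([33., 29.]), -58.6)
ysmall (array([505.4, 240.3]), array([53.2, 52.4]), 0.3)
ylarge (array([496. , 142.7]), array([74.8, 74.4]), 0.3)
ylong (array([418.6, 196.1]), array([150.7,  52. ]), 84.7)
bround (array([488. ,  -6.5]), array([60.3, 59.2]), -89.7)
bobl (array([479.2, -96.5]), array([77.9, 58.9]), -5.7)
tla [ 24.  53. 182.] [ 27  45 183] [ 24  54 183]
timer [ 21.  56. 177.] [ 23  45 185] [ 20  61 184]
pod [ 20.  62. 181.] [ 18  74 182] [ 22  55 182]
```

View pics/c1.png

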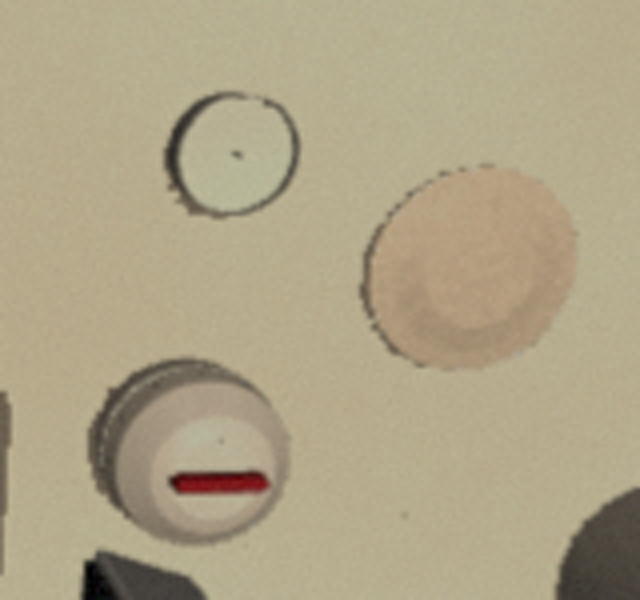

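The crop shows the tealight wick at about (459,138.5), the timer bar at (455,220.5) with its body silhouette centred near (447.5,213), and the pod at (517.5,167).

```bash
cat >> h.py <<'E'
from scipy.spatial.transform import Rotation as Ro
def go(tgt,yaw,n=None,p=None,y0=None):
    """per-row constant tool increments from the present pose to tgt (m), yaw (deg)"""
    o=ctrl.get_obs(); p=o['ee_pos'] if p is None else np.array(p); y0=np.degrees(o['eef_rot'][2]) if y0 is None else y0
    d=np.array(tgt)-p; dy=(yaw-y0+180)%360-180
    n=n or int(max(np.ceil(np.linalg.norm(d)/.035),np.ceil(abs(dy)/6.8),1))
    A=np.zeros((2,2))
    for k in range(n):
        a=np.radians(y0+dy*k/n); A+=np.array([[np.cos(a),np.sin(a)],[np.sin(a),-np.cos(a)]])
    s=np.linalg.solve(A,d[:2]); r=[*s,-d[2]/n,0,0,-dy/n]
    print('rows',n,[round(float(v),5) for v in r],'total dz',round(-d[2],4))
E
python3 - <<'E'
from h import *
im=cv2.imread('pics/w1.png'); m=ctrl.camera_model('wrist')
H,S,V=cv2.split(cv2.cvtColor(im,cv2.COLOR_BGR2HSV))
O=((H<14)&(S>120)).astype(np.uint8); O=cv2.morphologyEx(O,cv2.MORPH_CLOSE,np.ones((7,7)))
c=blob(O,(425,20,505,95)); print(cv2.minAreaRect(c)); print('mb',rect(ray(m,c,.015)),rect(ray(m,c,.008)))
print('tla',ray(m,[(458.7,138.6)],.016),'timer',ray(m,[(455,220.5)],.053),ray(m,[(447.5,213)],.02),'pod',ray(m,[(517.5,166.8)],.011))
print('towel/canister',ray(m,[(582,75),(545,240)],.1))
t=ray(m,[(458.7,138.6)],.016)[0]
go([t[0],t[1],.12],90)
E
```

```text
((466.2793884277344, 55.632347106933594), (29.84075164794922, 46.819114685058594), 59.03623962402344)
mb (array([658.3, 225.5]), array([50.5, 35.4]), 31.3) (array([660.7, 226.2]), array([51.3, 36. ]), 31.3)
tla [[0.6597302  0.12767161 0.016     ]] timer [[0.65296183 0.03050408 0.053     ]] [[0.65377632 0.02922416 0.02      ]] pod [[0.742738   0.09074153 0.011     ]]
towel/canister [[0.74611988 0.20091682 0.1       ]
 [0.74016326 0.02457345 0.1       ]]
rows 7 [0.00393, 0.02287, 0.0213, 0.0, 0.0, 0.03563] total dz 0.1491
```

```bash
python3 - <<'E'
from h import *
go([.660,.1275,.06],31)
E
```

```text
rows 9 [0.01108, 0.0153, 0.02324, 0.0, 0.0, 6.58327] total dz 0.2091
```

Call:
play_rows([
  [0.0111, 0.0153, 0.0232, 0, 0, 6.58, -0.28],
  [0.0111, 0.0153, 0.0232, 0, 0, 6.58, -0.28],
  [0.0111, 0.0153, 0.0232, 0, 0, 6.58, -0.28],
  [0.0111, 0.0153, 0.0232, 0, 0, 6.58, -0.28],
  [0.0111, 0.0153, 0.0232, 0, 0, 6.58, -0.28],
  [0.0111, 0.0153, 0.0232, 0, 0, 6.58, -0.28],
  [0.0111, 0.0153, 0.0232, 0, 0, 6.58, -0.28],
  [0.0111, 0.0153, 0.0232, 0, 0, 6.58, -0.28],
  [0.0111, 0.0153, 0.0232, 0, 0, 6.58, -0.28],
  [0, 0, 0, 0, 0, 0, -0.28],
  [0, 0, 0, 0, 0, 0, -0.28],
], force=8)

```text
time_s: 3.28
ee_pos: [0.6596, 0.1266, 0.0587]
eef_rot: [-3.14, 0.003, 0.541]
force: [-0.4, -0.1, 0.0]
grip_width: 0.0604
grip_force: 0.0
```

```bash
python3 - <<'E'
from h import *
im,m,o=snap('wrist','w2');print(o['time_s'],o['ee_pos'],o['eef_rot'],o['grip_width'])
print(proj(m,[[.660,.1275,.016],[.654,.030,.02],[.6585,.226,.015],[.743,.091,.011],[*o['ee_pos']]]).round(0))
E
```

```text
3.2833 [0.65963739 0.12662834 0.05869455] [-3.14031635e+00  2.82536071e-03  5.40930004e-01] 0.06041926570156051
[[331. 212.]
 [436. 282.]
 [208. 143.]
 [436. 139.]
 [331. 235.]]
```

View pics/w2.png

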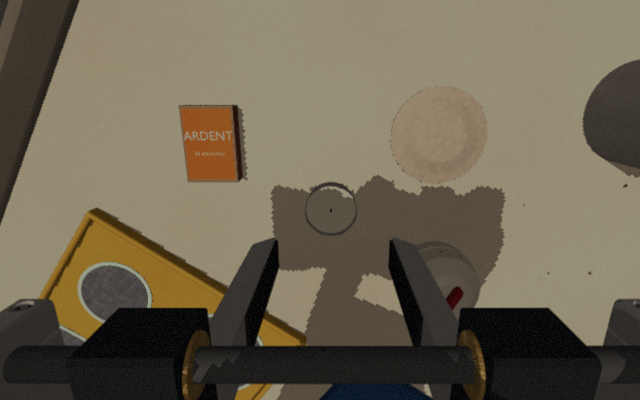

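The tealight is at (331,209) between the fingers, about 2 mm further along tool x. The matchbox is at (211,143).

Call:
play_rows([
  [0.001, 0, 0.02, 0, 0, 0, -0.28],
  [0.001, 0, 0.02, 0, 0, 0, -0.28],
  [0, 0, 0.01, 0, 0, 0, -0.28],
  [0, 0, 0.005, 0, 0, 0, -0.28],
  [0, 0, 0, 0, 0, 0, 0.4],
  [0, 0, 0, 0, 0, 0, 0.4],
  [0, 0, 0, 0, 0, 0, 0.4],
  [0, 0, 0, 0, 0, 0, 0.4],
  [0, 0, 0, 0, 0, 0, 0.4],
  [0, 0, 0, 0, 0, 0, 0.4],
], force=8)

```text
time_s: 4.17
ee_pos: [0.6621, 0.128, 0.0059]
eef_rot: [3.141, -0.001, 0.537]
force: [-0.2, 0.7, 1.0]
grip_width: 0.0284
grip_force: 0.0
```

```bash
python3 - <<'E'
from h import *
o=ctrl.get_obs();print(o['ee_pos'],o['grip_width'],o['grip_force'])
p=o['ee_pos'].copy();p[2]=.044
go([.505,.240,.044],31,p=p)
im=cv2.imread('pics/w2.png')
E
```

```text
[0.66211922 0.12800705 0.00592997] 0.028443275941440978 0.0
rows 6 [-0.0129, -0.02946, -0.0, 0.0, 0.0, -0.03768] total dz -0.0
```

Grip width is 28 mm, so the tealight isn't held. I'll look.

```bash
python3 - <<'E'
from h import *
im,m,o=snap('wrist','w3');print(o['time_s'],o['ee_pos'],o['grip_width'])
E
```

```text
4.1667 [0.66211922 0.12800705 0.00592997] 0.028443275941440978
```

View pics/w3.png

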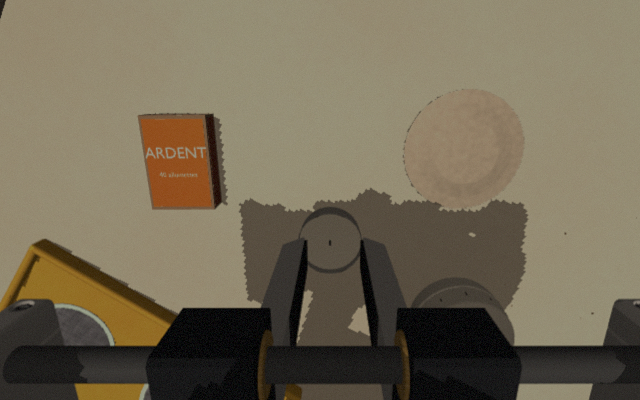

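```bash
python3 - <<'E'
from h import *
m=ctrl.camera_model('wrist');o=ctrl.get_obs()
T=Ro.from_euler('xyz',o['eef_rot']).as_matrix()
t=ray(m,[(330,240)],.016)[0];print(t,T.T@(t-o['ee_pos']),o['grip_width'])
print(proj(m,o['ee_pos']+np.array([T@[x,s*.0142,0] for x in(-.008,0,.008) for s in(-1,1)])).round(0))
E
```

```text
[0.66258785 0.12883929 0.016     ] [ 0.00089299 -0.00041991 -0.01023316] 0.028224705327623896
[[308. 247.]
 [354. 247.]
 [308. 235.]
 [354. 235.]
 [308. 223.]
 [354. 223.]]
```

Call:
play_rows([
  [0, 0, 0, 0, 0, 0, 0.5],
  [0, 0, 0, 0, 0, 0, 0.5],
  [0, 0, 0, 0, 0, 0, 0.5],
])

```text
time_s: 4.47
ee_pos: [0.6619, 0.128, 0.0054]
eef_rot: [-3.142, 0.0, 0.537]
force: [0.3, -0.2, 0.2]
grip_width: 0.0234
grip_force: 0.0
```

```bash
python3 - <<'E'
from h import *
im,m,o=snap('wrist','w4');print(o['ee_pos'],o['grip_width'],o['grip_force'])
cv2.imwrite('pics/c4.png',cv2.resize(im[170:330,230:430],None,fx=4,fy=4,interpolation=cv2.INTER_CUBIC)[:600])
E
```

```text
[0.66192302 0.12801365 0.00542968] 0.02340037364673124 0.0
```

View pics/c4.png

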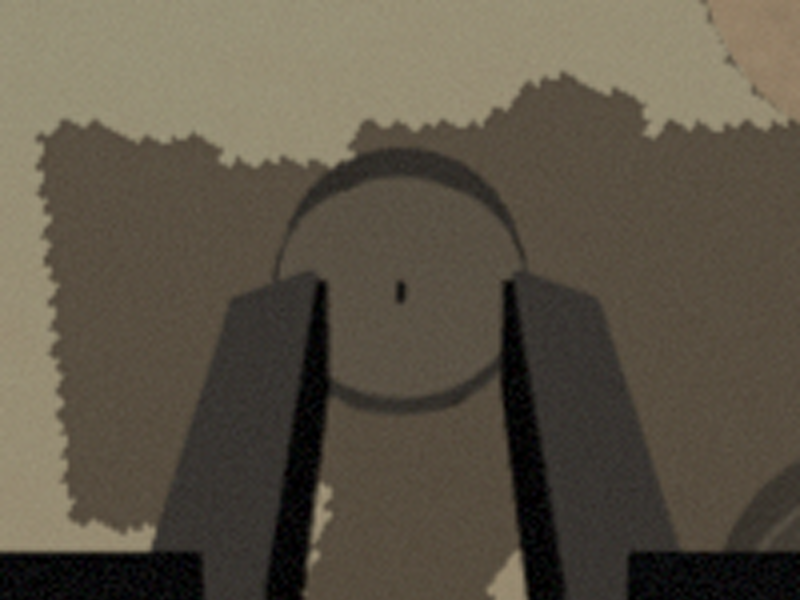

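The crop shows the fingers closed above the tealight: by scale and row, the rendered fingertips sit about 28 mm above the reported TCP. That fits with the grip not touching anything. I'll reopen and go down carefully, watching the force.

Call:
play_rows([
  [0, 0, 0, 0, 0, 0, -0.28],
  [0, 0, 0, 0, 0, 0, -0.28],
  [0, 0, 0, 0, 0, 0, -0.28],
  [0, 0, 0, 0, 0, 0, -0.28],
  [0, 0, 0.006, 0, 0, 0, -0.28],
  [0, 0, 0.006, 0, 0, 0, -0.28],
  [0, 0, 0, 0, 0, 0, -0.28],
])

```text
time_s: 5.1
ee_pos: [0.6611, 0.1279, -0.0084]
eef_rot: [-3.141, 0.002, 0.537]
force: [0.3, 0.2, -0.4]
grip_width: 0.0601
grip_force: 0.0
```

Call:
play_rows([
  [0, 0, 0.006, 0, 0, 0, -0.28],
  [0, 0, 0.004, 0, 0, 0, -0.28],
  [0, 0, 0, 0, 0, 0, -0.28],
])

```text
time_s: 5.35
ee_pos: [0.6614, 0.1279, -0.0179]
eef_rot: [-3.141, 0.002, 0.537]
force: [-0.3, -1.3, -0.3]
grip_width: 0.0601
grip_force: 0.0
```

Call:
play_rows([
  [0, 0, 0.003, 0, 0, 0, -0.28],
  [0, 0, 0, 0, 0, 0, -0.28],
])

```text
time_s: 5.52
ee_pos: [0.6618, 0.128, -0.02]
eef_rot: [-3.141, 0.0, 0.537]
force: [-1.0, 0.3, -0.0]
grip_width: 0.0603
grip_force: 0.0
```

Call:
play_rows([
  [0, 0, 0.002, 0, 0, 0, -0.28],
  [0, 0, 0.002, 0, 0, 0, -0.28],
  [0, 0, 0, 0, 0, 0, 0.4],
  [0, 0, 0, 0, 0, 0, 0.4],
  [0, 0, 0, 0, 0, 0, 0.4],
  [0, 0, 0, 0, 0, 0, 0.4],
  [0, 0, 0, 0, 0, 0, 0.4],
], force=8)

```text
time_s: 6.1
ee_pos: [0.662, 0.128, -0.0234]
eef_rot: [3.142, -0.0, 0.537]
force: [-0.4, -0.0, 0.5]
grip_width: 0.0374
grip_force: 8.0
```

Gripped: width 37.4 mm, force 8 N. The working offset is therefore TCP z ≈ −0.0235 for an object on the worktop.

```bash
python3 - <<'E'
from h import *
go([.505,.240,.03],31,p=[.662,.128,.03],y0=30.8)
E
```

```text
rows 6 [-0.01288, -0.02945, -0.0, 0.0, 0.0, -0.03333] total dz -0.0
```

Call:
play_rows([
  [0, 0, -0.018, 0, 0, 0, 0.4],
  [0, 0, -0.036, 0, 0, 0, 0.4],
  [-0.0129, -0.0294, 0, 0, 0, 0, 0.4],
  [-0.0129, -0.0294, 0, 0, 0, 0, 0.4],
  [-0.0129, -0.0294, 0, 0, 0, 0, 0.4],
  [-0.0129, -0.0294, 0, 0, 0, 0, 0.4],
  [-0.0129, -0.0294, 0, 0, 0, 0, 0.4],
  [-0.0129, -0.0294, 0, 0, 0, 0, 0.4],
  [0, 0, 0.02, 0, 0, 0, 0.4],
  [0, 0, 0.015, 0, 0, 0, 0.4],
  [0, 0, 0, 0, 0, 0, 0.4],
])

```text
time_s: 7.02
ee_pos: [0.5035, 0.2398, -0.0067]
eef_rot: [-3.141, 0.004, 0.538]
force: [-1.1, -0.3, -1.4]
grip_width: 0.0375
grip_force: 8.0
```

Call:
play_rows([
  [0.001, 0, 0.006, 0, 0, 0, 0.4],
  [0, 0, 0.004, 0, 0, 0, 0.4],
  [0, 0, 0, 0, 0, 0, 0.4],
  [0, 0, 0, 0, 0, 0, 0.4],
])

```text
time_s: 7.35
ee_pos: [0.5064, 0.2404, -0.0143]
eef_rot: [3.142, -0.0, 0.537]
force: [-0.3, -0.1, 0.2]
grip_width: 0.0375
grip_force: 8.0
```

Call:
play_rows([
  [0, 0, 0.003, 0, 0, 0, 0.4],
  [0, 0, 0, 0, 0, 0, 0.4],
  [0, 0, 0, 0, 0, 0, -0.1],
  [0, 0, 0, 0, 0, 0, -0.1],
  [0, 0, 0, 0, 0, 0, -0.1],
  [0, 0, -0.03, 0, 0, 0, -0.1],
  [0, 0, -0.03, 0, 0, 0, -0.1],
  [0, 0, 0, 0, 0, 0, -0.1],
])

```text
time_s: 8.02
ee_pos: [0.5085, 0.2415, 0.0477]
eef_rot: [3.14, -0.007, 0.537]
force: [0.6, 0.5, 0.7]
grip_width: 0.0516
grip_force: 0.0
```

```bash
python3 - <<'E'
from h import *
im,m,o=snap('wrist','w5');print(o['time_s'],o['ee_pos'],o['eef_rot'])
g=cv2.cvtColor(im,cv2.COLOR_BGR2HSV);H,S,V=cv2.split(g)
O=((H<14)&(S>120)).astype(np.uint8); O=cv2.morphologyEx(O,cv2.MORPH_CLOSE,np.ones((7,7)))
try:
  c=blob(O,(0,0,640,230)); print(cv2.boundingRect(c),rect(ray(m,c,.015)))
except Exception as e: print(e)
go([.6585,.226,.03],31)
E
```

```text
8.0167 [0.50848817 0.24152191 0.04774806] [ 3.14041948 -0.00740363  0.53709417]
(0, 0, 250, 230) (array([489.8, 398.6]), array([182.4, 146.3]), -59.3)
rows 5 [0.02436, 0.01809, 0.00305, 0.0, 0.0, -0.04549] total dz 0.0153
```

View pics/w5.png

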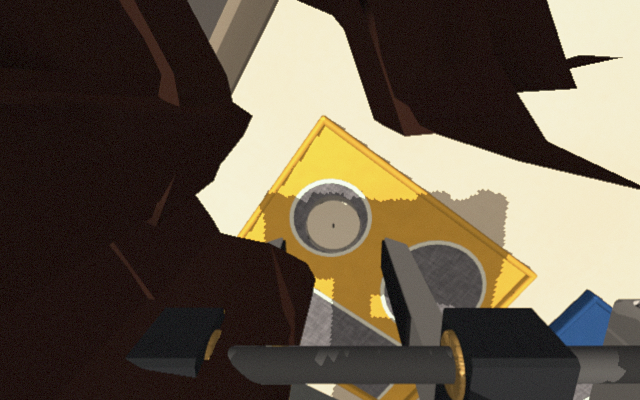

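The tealight's top is at (333,226), inside the spot at (331,217). The curtain hangs in the view but not over the tray.

Call:
play_rows([
  [0.0244, 0.0181, 0, 0, 0, 0, -0.2],
  [0.0244, 0.0181, 0, 0, 0, 0, -0.2],
  [0.0244, 0.0181, 0, 0, 0, 0, -0.2],
  [0.0244, 0.0181, 0, 0, 0, 0, -0.2],
  [0.0244, 0.0181, 0, 0, 0, 0, -0.2],
  [0, 0, 0, 0, 0, 0, -0.2],
  [0, 0, 0, 0, 0, 0, -0.2],
], force=5)

```text
time_s: 8.65
ee_pos: [0.6572, 0.2245, 0.0403]
eef_rot: [-3.141, 0.002, 0.536]
force: [-1.2, 0.1, -0.2]
grip_width: 0.0561
grip_force: 0.0
```

```bash
python3 - <<'E'
from h import *
m5=ctrl.camera_model('wrist')
im,m,o=snap('wrist','w6');print(o['time_s'],o['ee_pos'],o['eef_rot'])
g=cv2.cvtColor(im,cv2.COLOR_BGR2HSV);H,S,V=cv2.split(g)
O=((H<14)&(S>150)&(V>60)).astype(np.uint8); O=cv2.morphologyEx(O,cv2.MORPH_CLOSE,np.ones((9,9)))
T=Ro.from_euler('xyz',o['eef_rot']).as_matrix()
c=blob(O,(260,100,410,300)); r=rect(ray(m,c,.015)); print(cv2.boundingRect(c),r)
d=np.array([*r[0]/1000,.0])-o['ee_pos'];print('tool shift',T.T@d)
E
```

```text
8.65 [0.65717716 0.22451968 0.04031186] [-3.14100867e+00  2.15701184e-03  5.36041695e-01]
(307, 185, 50, 69) (array([657.9, 224.5]), array([49.6, 33.6]), 31.5)
tool shift [0.00069835 0.00040964 0.04031021]
```

Call:
play_rows([
  [0, 0, 0.02, 0, 0, 0, -0.2],
  [0, 0, 0.02, 0, 0, 0, -0.2],
  [0, 0, 0.012, 0, 0, 0, -0.2],
  [0, 0, 0.007, 0, 0, 0, -0.2],
  [0, 0, 0.003, 0, 0, 0, -0.2],
  [0, 0, 0, 0, 0, 0, 0.4],
  [0, 0, 0, 0, 0, 0, 0.4],
  [0, 0, 0, 0, 0, 0, 0.4],
  [0, 0, 0, 0, 0, 0, 0.4],
  [0, 0, 0, 0, 0, 0, 0.4],
], force=5)

```text
time_s: 9.53
ee_pos: [0.6577, 0.2253, -0.0185]
eef_rot: [3.141, -0.001, 0.537]
force: [-1.3, 0.1, 4.7]
grip_width: 0.0371
grip_force: 5.0
```

```bash
python3 - <<'E'
from h import *
o=ctrl.get_obs();p=o['ee_pos'];print(p)
go([.4795,-.0962,.08],-5.8,p=[p[0],p[1],.08])
E
```

```text
[ 0.65765348  0.22530095 -0.01848988]
rows 11 [-0.02324, 0.0248, -0.0, 0.0, 0.0, 3.32434] total dz -0.0
```

Call:
play_rows([
  [0, 0, -0.02, 0, 0, 0, 0.4],
  [0, 0, -0.03, 0, 0, 0, 0.4],
  [0, 0, -0.03, 0, 0, 0, 0.4],
  [-0.0232, 0.0248, 0, 0, 0, 3.32, 0.4],
  [-0.0232, 0.0248, 0, 0, 0, 3.32, 0.4],
  [-0.0232, 0.0248, 0, 0, 0, 3.32, 0.4],
  [-0.0232, 0.0248, 0, 0, 0, 3.32, 0.4],
  [-0.0232, 0.0248, 0, 0, 0, 3.32, 0.4],
  [-0.0232, 0.0248, 0, 0, 0, 3.32, 0.4],
  [-0.0232, 0.0248, 0, 0, 0, 3.32, 0.4],
  [-0.0232, 0.0248, 0, 0, 0, 3.32, 0.4],
  [-0.0232, 0.0248, 0, 0, 0, 3.32, 0.4],
  [-0.0232, 0.0248, 0, 0, 0, 3.32, 0.4],
  [-0.0232, 0.0248, 0, 0, 0, 3.32, 0.4],
  [0, 0, 0.02, 0, 0, 0, 0.4],
  [0, 0, 0.02, 0, 0, 0, 0.4],
  [0, 0, 0, 0, 0, 0, 0.4],
  [0, 0, 0, 0, 0, 0, 0.4],
])

```text
time_s: 11.03
ee_pos: [0.4793, -0.0963, 0.0205]
eef_rot: [-3.141, 0.001, -0.1]
force: [0.0, 0.9, 0.8]
grip_width: 0.0374
grip_force: 5.0
```

```bash
python3 - <<'E'
from h import *
im,m,o=snap('wrist','w7');print(o['time_s'],o['ee_pos'],o['eef_rot'],o['grip_width'])
T=Ro.from_euler('xyz',o['eef_rot']).as_matrix()
print('tool shift',T.T@(np.array([.4795,-.0962,-.0125])-o['ee_pos']))
print('obl spot px',proj(m,[[.4792,-.0962,.006],[.488,-.006,.006]]))
E
```

```text
11.0333 [ 0.47925742 -0.09628328  0.02045749] [-3.14139802e+00  1.26674357e-03 -1.00329004e-01] 0.03739818442098821
tool shift [ 0.00027477 -0.00010074  0.03295718]
obl spot px [[331.23890083 227.78088756]
 [193.18307363 228.04062179]]
```

View pics/w7.png

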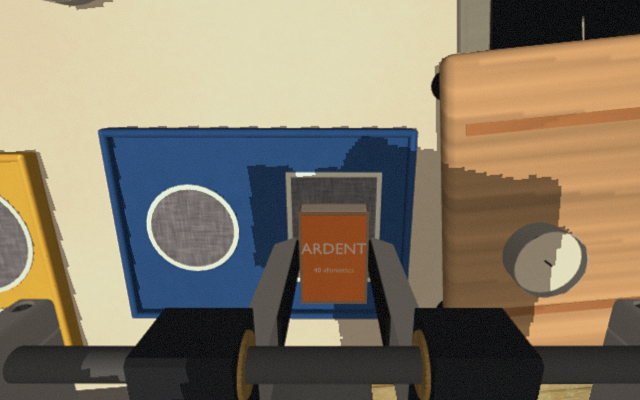

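The matchbox is held square over the oblong spot. The round spot is at (193,227), as predicted, and the other tealight is at (547,258) on the board.

Call:
play_rows([
  [0, 0, 0.015, 0, 0, 0, 0.4],
  [0, 0, 0.01, 0, 0, 0, 0.4],
  [0, 0, 0.006, 0, 0, 0, 0.4],
  [0, 0, 0.002, 0, 0, 0, 0.4],
  [0, 0, 0, 0, 0, 0, 0.4],
  [0, 0, 0, 0, 0, 0, 0.4],
])

```text
time_s: 11.58
ee_pos: [0.4798, -0.0964, -0.0122]
eef_rot: [3.141, -0.0, -0.1]
force: [0.6, 0.7, -0.3]
grip_width: 0.0375
grip_force: 5.0
```

Call:
play_rows([
  [0, 0, 0.001, 0, 0, 0, -0.06],
  [0, 0, 0, 0, 0, 0, -0.06],
  [0, 0, 0, 0, 0, 0, -0.06],
  [0, 0, 0, 0, 0, 0, -0.06],
  [0, 0, -0.03, 0, 0, 0, -0.06],
  [0, 0, -0.04, 0, 0, 0, -0.06],
  [0, 0, -0.04, 0, 0, 0, -0.28],
  [0, 0, 0, 0, 0, 0, -0.28],
  [0, 0, 0, 0, 0, 0, -0.28],
])

```text
time_s: 12.33
ee_pos: [0.4806, -0.0966, 0.0983]
eef_rot: [3.141, -0.004, -0.1]
force: [0.2, -0.0, -0.6]
grip_width: 0.0595
grip_force: 0.0
```

```bash
python3 - <<'E'
from h import *
im,m,o=snap('wrist','w8');print(o['time_s'],o['ee_pos'],o['eef_rot'],o['grip_width'])
g=cv2.cvtColor(im,cv2.COLOR_BGR2HSV);H,S,V=cv2.split(g)
O=((H<14)&(S>150)&(V>60)).astype(np.uint8); O=cv2.morphologyEx(O,cv2.MORPH_CLOSE,np.ones((9,9)))
print('mb',rect(ray(m,blob(O,(270,100,400,300)),.021)))
E
```

```text
12.3333 [ 0.48055403 -0.09664787  0.09830932] [ 3.14083499 -0.0042059  -0.10036746] 0.05952150077032127
mb (array([480.9, -97.9]), array([48.9, 33.5]), -5.7)
```

View pics/w8.png

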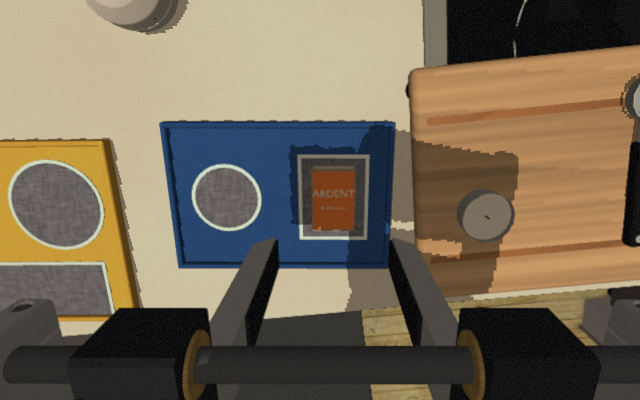

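The matchbox lies centred in its oblong spot. The tealight on the board is at (486,215), and the scoop's handle shows at the right edge near (635,195).

```bash
python3 - <<'E'
from h import *
m=ctrl.camera_model('wrist')
t=ray(m,[(486,215)],.056)[0];print(t)
go([t[0],t[1],.075],-5.8)
E
```

```text
[ 0.46827391 -0.20803675  0.056     ]
rows 4 [-1e-05, 0.02805, 0.00539, 0.0, 0.0, 0.01232] total dz 0.0216
```

Call:
play_rows([
  [0, 0.028, 0.0054, 0, 0, 0, -0.28],
  [0, 0.028, 0.0054, 0, 0, 0, -0.28],
  [0, 0.028, 0.0054, 0, 0, 0, -0.28],
  [0, 0.028, 0.0054, 0, 0, 0, -0.28],
  [0, 0, 0, 0, 0, 0, -0.28],
  [0, 0, 0, 0, 0, 0, -0.28],
], force=8)

```text
time_s: 12.88
ee_pos: [0.4672, -0.2082, 0.0729]
eef_rot: [-3.14, 0.003, -0.102]
force: [-0.5, 0.6, -0.2]
grip_width: 0.0601
grip_force: 0.0
```

```bash
python3 - <<'E'
from h import *
im,m,o=snap('wrist','w9');print(o['time_s'],o['ee_pos'],o['eef_rot'],o['grip_width'])
print(proj(m,[[.4683,-.208,.056]]))
g=cv2.cvtColor(im,cv2.COLOR_BGR2HSV);H,S,V=cv2.split(g)
print(g[200:245:8,325],g[150:300:15,245])
# dark handle contour
D=(V<35).astype(np.uint8)
n,l,st,ce=cv2.connectedComponentsWithStats(D)
for i in range(1,n):
    if 300<st[i][4]: print(st[i],ce[i].round(0))
cv2.imwrite('pics/c9.png',im)
E
```

```text
12.8833 [ 0.46717506 -0.20817557  0.07293229] [-3.14026007e+00  3.13594993e-03 -1.02487234e-01] 0.06014198604338535
[[330.9696387  224.70098366]]
[[ 15  41  75]
 [ 17  60 128]
 [ 19  59 130]
 [ 19  59 130]
 [ 21  60 131]
 [ 16  61 133]] [[107 160 121]
 [108 160 116]
 [107 164 123]
 [107 165 124]
 [107 158 126]
 [107 169 121]
 [107 158 126]
 [107 146 117]
 [ 15  29  87]
 [ 13  36  84]]
[  295     0   289    55 11086] [422.  20.]
[ 587    0   53   23 1087] [612.  10.]
[ 494  143   21  115 2159] [504. 197.]
[ 244  241   34  109 1394] [261. 299.]
[ 323  241  113  111 1540] [402. 304.]
[  49  309  161   91 6047] [143. 339.]
[ 457  308  160   92 9908] [532. 355.]
```

View pics/w9.png

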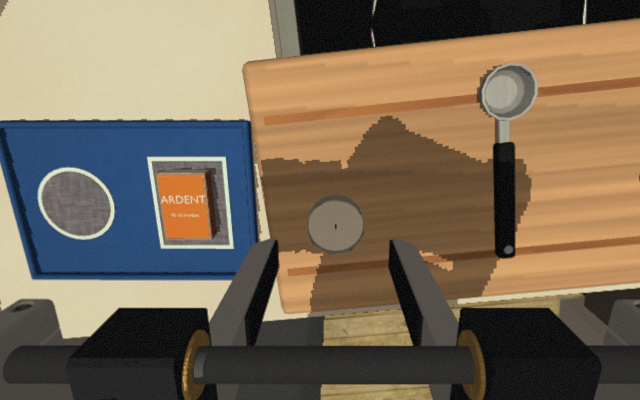

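The tealight is at (335.5,223.5), about 3 mm to tool +y. The scoop's bowl is at (509,90), and its handle runs from (504,143) down to (506,257).

Call:
play_rows([
  [0.001, 0.0015, 0.02, 0, 0, 0, -0.28],
  [0.001, 0.0015, 0.02, 0, 0, 0, -0.28],
  [0, 0, 0.01, 0, 0, 0, -0.28],
  [0, 0, 0.005, 0, 0, 0, -0.28],
  [0, 0, 0, 0, 0, 0, 0.4],
  [0, 0, 0, 0, 0, 0, 0.4],
  [0, 0, 0, 0, 0, 0, 0.4],
  [0, 0, 0, 0, 0, 0, 0.4],
  [0, 0, 0, 0, 0, 0, 0.4],
  [0, 0, 0, 0, 0, 0, 0.4],
])

```text
time_s: 13.77
ee_pos: [0.4704, -0.2111, 0.0206]
eef_rot: [3.141, -0.001, -0.1]
force: [-0.4, 2.5, 5.4]
grip_width: 0.0377
grip_force: 8.0
```

```bash
cat > sc.py <<'E'
from h import *
# w9 camera model rebuilt from its TCP pose and the fixed hand-eye transform
def wmodel(pos,rot):
    m=dict(ctrl.camera_model('wrist')); o=ctrl.get_obs()
    def M(R,t): A=np.eye(4);A[:3,:3]=R;A[:3,3]=t;return A
    W=M(cv2.Rodrigues(m['rvec'])[0],m['tvec'])
    T0=M(Ro.from_euler('xyz',o['eef_rot']).as_matrix(),o['ee_pos']); T1=M(Ro.from_euler('xyz',rot).as_matrix(),pos)
    W1=W@T0@np.linalg.inv(T1); m['rvec']=cv2.Rodrigues(W1[:3,:3])[0].ravel(); m['tvec']=W1[:3,3]; return m
m=wmodel([.46717506,-.20817557,.07293229],[-3.14026,.003136,-.102487])
im=cv2.imread('pics/w9.png');V=cv2.cvtColor(im,cv2.COLOR_BGR2HSV)[...,2]
D=(V<35).astype(np.uint8)
P=ray(m,blob(D,(485,135,525,265)),.050); print('handle',rect(P))
print('ends',ray(m,[(504,143),(506,257)],.051)[:,:2],'bowl',ray(m,[(509,91)],.055)[:,:2],'bowl tip',ray(m,[(509.5,62)],.055)[:,:2])
print('blue round',ray(m,[(76,203)],.006))
o=ctrl.get_obs();p=o['ee_pos'];print(p,o['grip_width'],o['grip_force'])
go([.488,-.0055,.08],-5.8,p=[p[0],p[1],.08])
E
python3 sc.py
```

```text
handle (array([ 470.1, -324.2]), array([80.4, 13.1]), 2.6)
ends [[ 0.51020724 -0.32232683]
 [ 0.43028752 -0.32653494]] bowl [[ 0.5418253  -0.32238846]] bowl tip [[ 0.55814222 -0.32205558]]
blue round [[ 0.48840988 -0.00531341  0.006     ]]
[ 0.47044506 -0.21107638  0.02064683] 0.03769286609675023 8.000943437218666
rows 6 [-0.00054, -0.03438, -0.0, 0.0, 0.0, 0.0079] total dz -0.0
```

Call:
play_rows([
  [0, 0, -0.02, 0, 0, 0, 0.4],
  [0, 0, -0.03, 0, 0, 0, 0.4],
  [-0.0005, -0.0344, 0, 0, 0, 0, 0.4],
  [-0.0005, -0.0344, 0, 0, 0, 0, 0.4],
  [-0.0005, -0.0344, 0, 0, 0, 0, 0.4],
  [-0.0005, -0.0344, 0, 0, 0, 0, 0.4],
  [-0.0005, -0.0344, 0, 0, 0, 0, 0.4],
  [-0.0005, -0.0344, 0, 0, 0, 0, 0.4],
  [0, 0, 0.03, 0, 0, 0, 0.4],
  [0, 0, 0.03, 0, 0, 0, 0.4],
  [0, 0, 0.01, 0, 0, 0, 0.4],
  [0, 0, 0, 0, 0, 0, 0.4],
  [0, 0, 0, 0, 0, 0, 0.4],
])

```text
time_s: 14.85
ee_pos: [0.4879, -0.0057, 0.0005]
eef_rot: [3.142, 0.0, -0.101]
force: [0.1, 0.6, 0.2]
grip_width: 0.0376
grip_force: 8.0
```

Call:
play_rows([
  [0, 0, 0.008, 0, 0, 0, 0.4],
  [0, 0, 0.004, 0, 0, 0, 0.4],
  [0, 0, 0.002, 0, 0, 0, 0.4],
  [0, 0, 0, 0, 0, 0, 0.4],
  [0, 0, 0, 0, 0, 0, 0.4],
  [0, 0, 0, 0, 0, 0, -0.1],
  [0, 0, 0, 0, 0, 0, -0.1],
  [0, 0, 0, 0, 0, 0, -0.1],
  [0, 0, -0.03, 0, 0, 0, -0.1],
  [0, 0, -0.04, 0, 0, 0, -0.1],
  [0, 0, -0.02, 0, 0, 0, -0.1],
  [0, 0, 0, 0, 0, 0, -0.1],
])

```text
time_s: 15.85
ee_pos: [0.4899, -0.0055, 0.0802]
eef_rot: [-3.141, -0.007, -0.1]
force: [-0.1, -0.5, 0.7]
grip_width: 0.0519
grip_force: 0.0
```

```bash
python3 - <<'E'
from h import *
im,m,o=snap('wrist','w10');print(o['ee_pos'],o['eef_rot'],o['time_s'])
# blue tray tealight: non-blue top circle
g=cv2.cvtColor(im[150:300,230:430],cv2.COLOR_BGR2GRAY)
print('pred tealight px',proj(m,[[.488,-.0055,.022]]))
c=cv2.HoughCircles(cv2.medianBlur(g,3),cv2.HOUGH_GRADIENT,1,20,param1=80,param2=18,minRadius=18,maxRadius=35)
if c is not None:
  for u,v,r in c[0][:4]: print(u+230,v+150,r,ray(m,[(u+230,v+150)],.022)[0])
go([.654,.0295,o['ee_pos'][2]],-5.8)
E
```

```text
[ 0.48992205 -0.00546248  0.08024754] [-3.14149326 -0.00712092 -0.10028546] 15.85
pred tealight px [[331.93839524 210.20797403]]
330.5 203.5 34.4 [ 0.49350907 -0.00494029  0.022     ]
rows 5 [0.03216, -0.01026, -0.00049, 0.0, 0.0, 0.01013] total dz -0.0024
```

Call:
play_rows([
  [0.0322, -0.0103, 0, 0, 0, 0, -1],
  [0.0322, -0.0103, 0, 0, 0, 0, -1],
  [0.0322, -0.0103, 0, 0, 0, 0, -1],
  [0.0322, -0.0103, 0, 0, 0, 0, -1],
  [0.0322, -0.0103, 0, 0, 0, 0, -1],
  [0, 0, 0, 0, 0, 0, -1],
  [0, 0, 0, 0, 0, 0, -1],
], force=15)

```text
time_s: 16.48
ee_pos: [0.6527, 0.0301, 0.073]
eef_rot: [3.141, 0.003, -0.1]
force: [0.2, -0.4, -0.1]
grip_width: 0.093
grip_force: 0.0
```

```bash
python3 - <<'E'
from h import *
im,m,o=snap('wrist','w11');print(o['ee_pos'],o['eef_rot'],o['time_s'])
H,S,V=cv2.split(cv2.cvtColor(im,cv2.COLOR_BGR2HSV))
R=(((H<8)|(H>172))&(S>140)&(V>50)).astype(np.uint8)
c=blob(R,(270,100,400,340)); r=rect(ray(m,c,.053)); print(cv2.boundingRect(c),r)
T=Ro.from_euler('xyz',o['eef_rot']).as_matrix()
print(T.T@(np.array([*r[0]/1000,0])-o['ee_pos']))
E
```

```text
[0.65274536 0.03009089 0.07297888] [ 3.14129203  0.00336464 -0.09987079] 16.4833
(328, 205, 8, 24) (array([658.4,  29.5]), array([16.5,  3.5]), 1.5)
[5.93089294e-03 2.21600664e-06 7.29593393e-02]
```

```bash
python3 - <<'E'
from h import *
im=cv2.imread('pics/w11.png');m=ctrl.camera_model('wrist')
H,S,V=cv2.split(cv2.cvtColor(im,cv2.COLOR_BGR2HSV))
R=(((H<10)|(H>165))&(S>90)&(V>15)).astype(np.uint8)
c=blob(R,(300,150,365,300)); print(cv2.boundingRect(c),rect(ray(m,c,.053)))
print(proj(m,[[.6535,.0295,.053],[.6535,.0295,.02]]))
for v in range(196,262,5): print(v,im[v,332],im[v,300],im[v,290])
E
```

```text
(326, 201, 13, 43) (array([653.2,  29.2]), array([30.5,  6. ]), 2.5)
[[331.65078655 222.18203667]
 [331.80859366 207.07482451]]
196 [64 78 86] [63 74 81] [66 80 90]
201 [45 53 68] [60 69 78] [62 75 84]
206 [15 15 55] [59 72 75] [66 80 88]
211 [14  9 54] [60 68 77] [64 76 86]
216 [ 8 11 56] [59 68 77] [58 73 84]
221 [14 15 57] [60 71 76] [63 77 87]
226 [ 5  1 54] [55 65 71] [61 76 85]
231 [12 11 52] [52 64 68] [ 81  99 110]
236 [ 3  0 52] [109 135 147] [112 138 148]
241 [12  8 54] [109 137 148] [107 134 146]
246 [67 79 87] [110 134 148] [111 136 147]
251 [113 137 147] [111 138 150] [110 135 148]
256 [114 139 149] [110 135 149] [109 134 148]
261 [112 136 148] [109 134 148] [112 136 149]
```

Call:
play_rows([
  [0.0005, 0, 0.03, 0, 0, 0, -1],
  [0, 0, 0.03, 0, 0, 0, -1],
  [0, 0, 0.02, 0, 0, 0, -1],
  [0, 0, 0.007, 0, 0, 0, -1],
  [0, 0, 0.003, 0, 0, 0, -1],
  [0, 0, 0, 0, 0, 0, 0],
  [0, 0, 0, 0, 0, 0, 0],
  [0, 0, 0, 0, 0, 0, 0],
  [0, 0, 0, 0, 0, 0, 0],
  [0, 0, 0, 0, 0, 0, 0],
  [0, 0, 0, 0, 0, 0, 0],
], force=15)

```text
time_s: 17.45
ee_pos: [0.6538, 0.0297, -0.0136]
eef_rot: [-3.142, -0.001, -0.1]
force: [-0.7, 0.7, 3.5]
grip_width: 0.0593
grip_force: 15.0
```

```bash
python3 - <<'E'
from h import *
o=ctrl.get_obs();p=o['ee_pos'];print(p,o['grip_width'],o['force'])
go([.496,.1427,.08],31,p=[p[0],p[1],.08])
go([.496,.1427,.08],-5.8,p=[p[0],p[1],.08])
E
```

```text
[ 0.65378577  0.0297236  -0.01358421] 0.0593042311445182 [-0.67940421  0.66497757  3.47191117]
rows 6 [-0.02319, -0.02332, -0.0, 0.0, 0.0, -6.12507] total dz -0.0
rows 6 [-0.02806, -0.01609, -0.0, 0.0, 0.0, 0.00826] total dz -0.0
```

Call:
play_rows([
  [0, 0, -0.02, 0, 0, 0, 0],
  [0, 0, -0.03, 0, 0, 0, 0],
  [-0.0232, -0.0233, 0, 0, 0, -6.12, 0],
  [-0.0232, -0.0233, 0, 0, 0, -6.12, 0],
  [-0.0232, -0.0233, 0, 0, 0, -6.12, 0],
  [-0.0232, -0.0233, 0, 0, 0, -6.12, 0],
  [-0.0232, -0.0233, 0, 0, 0, -6.12, 0],
  [-0.0232, -0.0233, 0, 0, 0, -6.12, 0],
  [0, 0, 0.015, 0, 0, 0, 0],
  [0, 0, 0.015, 0, 0, 0, 0],
  [0, 0, 0, 0, 0, 0, 0],
  [0, 0, 0, 0, 0, 0, 0],
])

```text
time_s: 18.45
ee_pos: [0.4955, 0.1425, 0.0058]
eef_rot: [-3.141, 0.001, 0.54]
force: [-0.2, 0.1, 0.1]
grip_width: 0.0589
grip_force: 15.0
```

Call:
play_rows([
  [0.0005, 0, 0.007, 0, 0, 0, 0],
  [0, 0, 0.004, 0, 0, 0, 0],
  [0, 0, 0.002, 0, 0, 0, 0],
  [0, 0, 0, 0, 0, 0, 0],
  [0, 0, 0, 0, 0, 0, 0],
  [0, 0, 0, 0, 0, 0, -0.53],
  [0, 0, 0, 0, 0, 0, -0.53],
  [0, 0, 0, 0, 0, 0, -0.53],
  [0, 0, -0.03, 0, 0, 0, -0.53],
  [0, 0, -0.04, 0, 0, 0, -0.53],
  [0, 0, -0.04, 0, 0, 0, -0.53],
  [0, 0, 0, 0, 0, 0, -0.53],
])

```text
time_s: 19.45
ee_pos: [0.4994, 0.1436, 0.1102]
eef_rot: [3.138, -0.01, 0.541]
force: [0.4, 0.5, 1.2]
grip_width: 0.0722
grip_force: 0.0
```

```bash
python3 - <<'E'
from h import *
o=ctrl.get_obs();p=o['ee_pos'];print(p,o['eef_rot'],o['time_s'])
# scoop axis from handle rect & bowl centre: angle ~2-2.6 deg
e=np.array([.4303,-.3265]);a=np.radians(2.3);mid=e+.065*np.array([np.cos(a),np.sin(a)]);print('mid',mid)
go([mid[0],mid[1],.115],2.3)
E
```

```text
[0.49936204 0.14360325 0.11021317] [ 3.13810427 -0.01026609  0.54059115] 19.45
mid [ 0.49524764 -0.32389143]
rows 14 [-0.01052, 0.03206, -0.00034, 0.0, 0.0, 2.04811] total dz -0.0048
```

Call:
play_rows([
  [-0.0105, 0.0321, 0, 0, 0, 2.05, -0.1],
  [-0.0105, 0.0321, 0, 0, 0, 2.05, -0.1],
  [-0.0105, 0.0321, 0, 0, 0, 2.05, -0.1],
  [-0.0105, 0.0321, 0, 0, 0, 2.05, -0.1],
  [-0.0105, 0.0321, 0, 0, 0, 2.05, -0.1],
  [-0.0105, 0.0321, 0, 0, 0, 2.05, -0.1],
  [-0.0105, 0.0321, 0, 0, 0, 2.05, -0.1],
  [-0.0105, 0.0321, 0, 0, 0, 2.05, -0.1],
  [-0.0105, 0.0321, 0, 0, 0, 2.05, -0.1],
  [-0.0105, 0.0321, 0, 0, 0, 2.05, -0.1],
  [-0.0105, 0.0321, 0, 0, 0, 2.05, -0.1],
  [-0.0105, 0.0321, 0, 0, 0, 2.05, -0.1],
  [-0.0105, 0.0321, 0, 0, 0, 2.05, -0.1],
  [-0.0105, 0.0321, 0, 0, 0, 2.05, -0.1],
  [0, 0, 0.02, 0, 0, 0, -0.1],
  [0, 0, 0.01, 0, 0, 0, -0.1],
  [0, 0, 0, 0, 0, 0, -0.1],
], force=12)

```text
time_s: 20.87
ee_pos: [0.4912, -0.324, 0.0702]
eef_rot: [-3.139, 0.003, 0.04]
force: [0.5, -0.4, 0.3]
grip_width: 0.0517
grip_force: 0.0
```

```bash
python3 - <<'E'
from h import *
im,m,o=snap('wrist','w12');print(o['ee_pos'],o['eef_rot'],o['time_s'],o['grip_width'])
H,S,V=cv2.split(cv2.cvtColor(im,cv2.COLOR_BGR2HSV))
for z in(.051,):
  c=blob((V<38).astype(np.uint8),(300,150,366,330)); r=rect(ray(m,c,z)); print(cv2.boundingRect(c),r)
print(proj(m,[[.4952,-.3239,.051],[.4303,-.3265,.051],[.51,-.3233,.051]]))
T=Ro.from_euler('xyz',o['eef_rot']).as_matrix()
print(T.T@(np.array([.4955,-.3237,.0215])-o['ee_pos']))
cv2.imwrite('pics/c12.png',im[0:400,160:520])
E
```

```text
[ 0.49118391 -0.32404527  0.0701698 ] [-3.13873827  0.00328934  0.03951058] 20.8667 0.05174488574561617
(324, 197, 17, 108) (array([ 470.6, -325.5]), array([80. , 10.6]), 2.6)
[[331.34588973 219.14674547]
 [331.43521031 304.3823494 ]
 [331.31278593 197.78697483]]
[ 4.48642761e-03 -3.56348661e-05  4.86556013e-02]
```

View pics/c12.png

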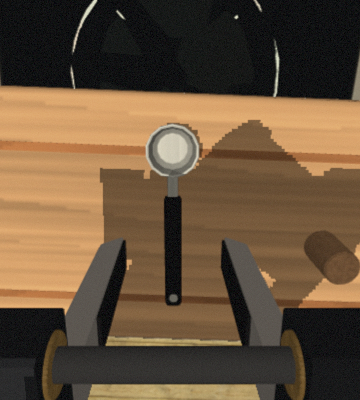

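The crop shows the scoop centred between the fingers, its handle running from (172,197) to (173,303). The cork is well clear at (333,257).

Call:
play_rows([
  [0.002, 0.0005, 0.02, 0, 0, 0, -0.1],
  [0.0018, 0, 0.018, 0, 0, 0, -0.1],
  [0, 0, 0.007, 0, 0, 0, -0.1],
  [0, 0, 0.004, 0, 0, 0, -0.1],
  [0, 0, 0, 0, 0, 0, 1],
  [0, 0, 0, 0, 0, 0, 1],
  [0, 0, 0, 0, 0, 0, 1],
  [0, 0, 0, 0, 0, 0, 1],
  [0, 0, 0, 0, 0, 0, 1],
  [0, 0, 0, 0, 0, 0, 1],
  [0, 0, 0, 0, 0, 0, 1],
  [0, 0, 0, 0, 0, 0, 1],
], force=12)

```text
time_s: 21.92
ee_pos: [0.4962, -0.3255, 0.0241]
eef_rot: [3.141, -0.0, 0.04]
force: [-1.1, 0.5, 2.0]
grip_width: 0.0113
grip_force: 12.0
```

```bash
python3 - <<'E'
from h import *
o=ctrl.get_obs();p=o['ee_pos'];print(p,o['eef_rot'],o['grip_width'],o['force'])
go([.4185,.196,.1],84.7,p=[p[0],p[1],.1])
E
```

```text
[ 0.49621229 -0.3254985   0.02410161] [ 3.14135234e+00 -2.26000261e-04  3.95512564e-02] 0.011298747840456617 [-1.05376506  0.51246676  2.02031199]
rows 16 [0.01929, -0.03036, -0.0, 0.0, 0.0, -5.15212] total dz -0.0
```

Call:
play_rows([
  [0, 0, -0.02, 0, 0, 0, 1],
  [0, 0, -0.03, 0, 0, 0, 1],
  [0, 0, -0.03, 0, 0, 0, 1],
  [0.0193, -0.0304, 0, 0, 0, -5.15, 1],
  [0.0193, -0.0304, 0, 0, 0, -5.15, 1],
  [0.0193, -0.0304, 0, 0, 0, -5.15, 1],
  [0.0193, -0.0304, 0, 0, 0, -5.15, 1],
  [0.0193, -0.0304, 0, 0, 0, -5.15, 1],
  [0.0193, -0.0304, 0, 0, 0, -5.15, 1],
  [0.0193, -0.0304, 0, 0, 0, -5.15, 1],
  [0.0193, -0.0304, 0, 0, 0, -5.15, 1],
  [0.0193, -0.0304, 0, 0, 0, -5.15, 1],
  [0.0193, -0.0304, 0, 0, 0, -5.15, 1],
  [0.0193, -0.0304, 0, 0, 0, -5.15, 1],
  [0.0193, -0.0304, 0, 0, 0, -5.15, 1],
  [0.0193, -0.0304, 0, 0, 0, -5.15, 1],
  [0.0193, -0.0304, 0, 0, 0, -5.15, 1],
  [0.0193, -0.0304, 0, 0, 0, -5.15, 1],
  [0.0193, -0.0304, 0, 0, 0, -5.15, 1],
])

```text
time_s: 23.5
ee_pos: [0.4171, 0.198, 0.1038]
eef_rot: [3.141, -0.0, 1.482]
force: [-0.3, 1.4, -0.6]
grip_width: 0.0113
grip_force: 12.0
```

Call:
play_rows([
  [0, 0, 0.03, 0, 0, 0, 1],
  [0, 0, 0.03, 0, 0, 0, 1],
  [0, 0, 0, 0, 0, 0, 1],
  [0, 0, 0, 0, 0, 0, 1],
])

```text
time_s: 23.83
ee_pos: [0.4177, 0.1965, 0.0436]
eef_rot: [-3.139, 0.001, 1.478]
force: [1.3, 0.4, 0.2]
grip_width: 0.0111
grip_force: 12.0
```

```bash
python3 - <<'E'
from h import *
im,m,o=snap('wrist','w13');print(o['ee_pos'],o['eef_rot'],o['time_s'],o['grip_width'])
z=o['ee_pos'][2]+.0159+.011
H,S,V=cv2.split(cv2.cvtColor(im,cv2.COLOR_BGR2HSV))
for th in (30,38):
  c=blob((V<th).astype(np.uint8),(312,120,352,240)); print(cv2.boundingRect(c),rect(ray(m,c,z)))
T=Ro.from_euler('xyz',o['eef_rot']).as_matrix()
print(T.T@(np.array([.4185,.1975,-.009])-o['ee_pos']))
E
```

```text
[0.41773507 0.1965348  0.04363206] [-3.13934962e+00  1.09944936e-03  1.47766861e+00] 23.8333 0.011118567884894955
(324, 234, 5, 6) (array([415.6, 205.7]), array([2.9, 2.2]), 84.5)
(323, 229, 21, 11) (array([419.5, 206.7]), array([10.8,  5.8]), -5.2)
[0.00109002 0.0007899  0.05262925]
```

View pics/w13.png

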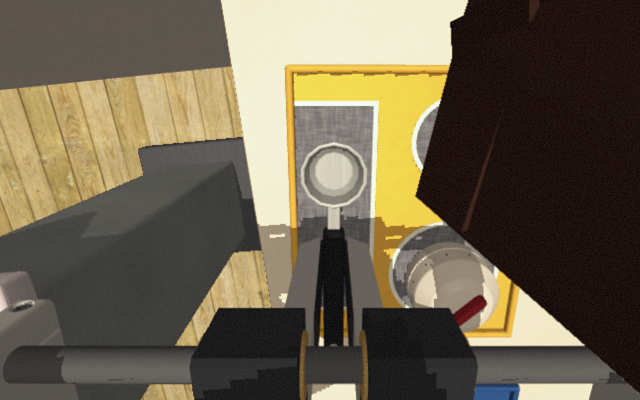

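The scoop hangs straight along the long spot: bowl at (333,173), spot strip from (297,103) to (377,103). The timer is on its spot at (450,280).

Call:
play_rows([
  [0.001, 0.0008, 0.02, 0, 0, 0, 1],
  [0, 0, 0.016, 0, 0, 0, 1],
  [0, 0, 0.009, 0, 0, 0, 1],
  [0, 0, 0.005, 0, 0, 0, 1],
  [0, 0, 0.002, 0, 0, 0, 1],
  [0, 0, 0, 0, 0, 0, 1],
  [0, 0, 0, 0, 0, 0, 1],
])

```text
time_s: 24.47
ee_pos: [0.4197, 0.1978, -0.0073]
eef_rot: [3.141, -0.001, 1.478]
force: [0.4, 0.8, -0.2]
grip_width: 0.0109
grip_force: 12.0
```

Call:
play_rows([
  [0, -0.0008, 0.0022, 0, 0, 0, 1],
  [0, 0, 0, 0, 0, 0, 1],
  [0, 0, 0, 0, 0, 0, 1],
  [0, 0, 0, 0, 0, 0, 0.53],
  [0, 0, 0, 0, 0, 0, 0.53],
  [0, 0, 0, 0, 0, 0, 0.53],
  [0, 0, -0.02, 0, 0, 0, 0.53],
  [0, 0, -0.04, 0, 0, 0, 0.53],
  [0, 0, -0.04, 0, 0, 0, 0.53],
  [0, 0, -0.04, 0, 0, 0, 0.53],
  [0, 0, -0.03, 0, 0, 0, 0.53],
  [0, 0, 0, 0, 0, 0, 0.53],
  [0, 0, 0, 0, 0, 0, 0.53],
])

```text
time_s: 25.55
ee_pos: [0.4188, 0.1979, 0.1607]
eef_rot: [3.139, -0.001, 1.478]
force: [-0.7, -0.1, -1.5]
grip_width: 0.0224
grip_force: 0.0
```

```bash
python3 - <<'E'
from h import *
o=ctrl.get_obs();print(o['ee_pos'],o['eef_rot'],o['time_s'])
go([.5,.10,.27],90)
E
```

```text
[0.41881386 0.19793083 0.16074893] [ 3.13913181e+00 -1.20905535e-03  1.47775807e+00] 25.55
rows 5 [-0.01866, 0.01731, -0.02185, 0.0, 0.0, -1.06614] total dz -0.1093
```

Back to the survey pose to check everything by numbers. Picture views are used up.

Call:
play_rows([
  [-0.0187, 0.0173, -0.0218, 0, 0, -1.07, -1],
  [-0.0187, 0.0173, -0.0218, 0, 0, -1.07, -1],
  [-0.0187, 0.0173, -0.0218, 0, 0, -1.07, -1],
  [-0.0187, 0.0173, -0.0218, 0, 0, -1.07, -1],
  [-0.0187, 0.0173, -0.0218, 0, 0, -1.07, -1],
  [0, 0, 0, 0, 0, 0, -1],
  [0, 0, 0, 0, 0, 0, -1],
  [0, 0, 0, 0, 0, 0, -1],
])

```text
time_s: 26.22
ee_pos: [0.4987, 0.0998, 0.2666]
eef_rot: [-3.138, 0.0, 1.571]
force: [0.1, 0.6, -0.4]
grip_width: 0.0722
grip_force: 0.0
```

```bash
python3 - <<'E'
from h import *
im,m,o=snap('wrist','w14');print(o['ee_pos'],o['eef_rot'],o['time_s'])
g=cv2.cvtColor(im,cv2.COLOR_BGR2HSV);H,S,V=cv2.split(g)
def loc(P,c,yaw):
    d=np.array(P)*1000-c; a=np.radians(yaw); return (np.array([[np.cos(a),np.sin(a)],[-np.sin(a),np.cos(a)]])@d).round(1)
Yc,By=(np.array([472.3,191.1]),-5.3),(np.array([483.8,-51.5]),-5.7)
gr=cv2.medianBlur(cv2.cvtColor(im,cv2.COLOR_BGR2GRAY),3)
def box(P,z,h): 
    u,v=proj(m,[[*P,z]])[0].astype(int); return max(u-h,0),max(v-h,0),u+h,v+h
for n,P,z,T in(('tl yellow',(.505,.2403),.022,Yc),('tl blue',(.488,-.0055),.022,By)):
    x0,y0,x1,y1=box(P,z,32); c=cv2.HoughCircles(cv2.resize(gr[y0:y1,x0:x1],None,fx=4,fy=4),cv2.HOUGH_GRADIENT,1,15,param1=60,param2=15,minRadius=46,maxRadius=80)
    for q in ([] if c is None else c[0][:3]): w=ray(m,[(x0+q[0]/4,y0+q[1]/4)],z)[0][:2]; print(n,q[2]/4,loc(w,*T))
R=(((H<10)|(H>165))&(S>120)&(V>30)).astype(np.uint8)
c=blob(R,box((.496,.1427),.058,25)); r=rect(ray(m,c,.059)); print('timer bar',r,loc(r[0]/1000,*Yc))
O=((H<14)&(S>120)).astype(np.uint8);O=cv2.morphologyEx(O,cv2.MORPH_CLOSE,np.ones((7,7)))
c=blob(O,box((.4792,-.0962),.02,32)); r=rect(ray(m,c,.021)); print('mb',r,loc(r[0]/1000,*By))
c=blob((V<35).astype(np.uint8),box((.4165,.172),.017,45)); r=rect(ray(m,c,.017)); print('handle',r,loc(r[0]/1000,*Yc))
u,v=proj(m,[[.743,.091,.011]])[0]; print('pod px',u,v)
pm=((H>10)&(H<21)&(S>66)&(V>140)).astype(np.uint8); pm=cv2.morphologyEx(pm,cv2.MORPH_CLOSE,np.ones((5,5)))
c=blob(pm,(int(u)-45,int(v)-45,int(u)+45,int(v)+45)); print('pod',rect(ray(m,c,.011)))
E
```

```text
[0.49873888 0.09983667 0.26655869] [-3.13835211e+00  3.01255401e-04  1.57070562e+00] 26.2167
tl yellow 14.975 [29.5 46.7]
tl yellow 19.3 [24.9 48.9]
tl yellow 19.85 [34.5 49. ]
tl blue 19.575 [ 0.5 49.1]
tl blue 14.2 [-4.  42.8]
tl blue 18.475 [ 5.  51.8]
timer bar (array([495.6, 140.9]), array([28.1,  4.9]), 38.3) [ 27.8 -47.8]
mb (array([481.5, -94.2]), array([50.8, 42.5]), -5.8) [  2.  -42.7]
handle (array([418.4, 174.2]), array([69.1, 11.9]), 84.4) [-52.1 -21.8]
pod px 520.4511682589332 166.32619509386416
pod (array([743.2,  90.4]), array([67. , 66.1]), -82.6)
```

All the readings are inside the tolerances, and the pod hasn't moved. Handing in.

```bash
python3 -c "
from station import ctrl
print(ctrl.hand_in())"
```

```text
the job is handed in; nothing more can be done
None
```

Both kits are made up and handed in at about 26 s of the 128 s; my last camera check put all five things inside their position and angle limits and the coffee pod unmoved, while the cork was not re-measured and the hand-in gave no verdict.

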